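# Take the diffuser off the fly-photo light

### The job

Take the frosted diffuser off the photo light: squeeze its orange release tab fully in towards the grey finger rib, swing that edge out of the frame while the two lugs on the opposite edge stay hooked in, then lift the diffuser away. Lay it flat inside the blue-lined tray with its outer face (the one with the tab) up, setting it down rather than dropping it, and leave the other things on the table where they are.

Things in the scene. Friction and masses are not known exactly. Their poses are not given: they have to be found in the camera images.
- light: black LED photo light, fixed. Origin under its foot, on the table; x to its back, y left, z up. A 150 x 210 head (265 over the tilt knobs, 106 up) stands in a U-bracket; its face slopes 35 deg, looking up and to -x: low edge at -x, 80 above the table, high edge at +x, 165 above it. The frame's rim stands 3 proud of the diffuser at the low edge, 5 elsewhere
- diffuser: diffuser (grey rim, frosted window), 118 x, 176 y, 5 thick, about 110 g, loose, snapped into the light's face. Origin: middle of its underside; z out of its outer face; fitted, x points up the slope: tab at the low (-x) edge, lugs at the high (+x) edge. Swings out by turning about its +y, the low edge rising; pivot line along y at x=59, z=0; the angle between z and vertical is 35 deg fitted
- grip (a point): point on the diffuser between orange tab and grey rib (x=-40, y=0, z=15.5); axes as diffuser. Tab: blade 40 wide (y), outer face at x=-57. Rib: 44 wide, its +x face at x=-23. Both stand 21 proud of the panel (top z=26). Squeezing them (34 apart, 27 pressed home) presses the tab and holds the diffuser. Fingertips clear the frame's rim above z=8 (11 is safe)
- middle (a point): centre of the diffuser panel (middle of its 5 thickness: x=0, y=0, z=2.5 from diffuser); axes as diffuser
- lugs (a point): point midway between the diffuser's two lugs (x=63, y=0, z=2 from diffuser). The lugs reach 9 past the +x edge, under the frame's upper lip: straight lifting jams; once swung out 20 deg or more, the diffuser draws out towards its -x and up
- slot (a point): point on the light where lugs lies (within 4) while the lugs are hooked under the frame's upper lip; axes as light
- release_tab (a joint): travel of the orange tab along the diffuser's +x (inward, towards the rib), m: 0 as it stands, 0.007 pressed home. Sprung: 3 N to start, 8 N at the stop; springs back when let go. Its tooth is clear of the catch beyond 0.0045. The tooth reaches 4 past the panel's -x edge
- tray_floor (a point): centre of the inner floor of the shallow wooden tray lined in blue, fixed to the table: floor 4 above the table, 166 (x) x 226 (y) inside, the low wall 8 above the floor; axes: x, y along the tray, z up
- spool_orange: thread spool, orange, 34 diameter, 38 high, bystander; origin under it
- spool_cream: thread spool, cream, 34 diameter, 38 high, bystander; origin under it
- cement: amber glass bottle of head cement, 36 diameter, 62 high, bystander; origin under it
- stacker: brass hair stacker, 32 diameter, 66 high, bystander; origin under it
- mug: blue mug, 80 diameter, 92 high, bystander; origin under it
- flybox: closed green fly box 105 x 160 x 34, bystander; origin under it
- scissors: tying scissors, 115 long, 9 high, lying flat, bystander; origin under it
There are look-alikes about, which are no part of the job. Leave any purple look-alike of the diffuser alone.

How it is judged:
By the outcome, as a careful person would: the job done as asked, in the order asked, and still so for the second after the job is handed in, with the robot touching nothing.
It also fails if it takes over 48 s, if anything falls off the work surface, if the arm or the gripper's body presses on something with over 40 N, if the wrist force passes 120 N, or if a joint passes its speed limit or range.

### The arm

A 7-joint arm with a two-finger parallel gripper is mounted at the origin on the work surface. World frame = base frame: x ahead of the robot, y to its left, z up, the work surface at z = 0. Lengths are in m, angles in rad, forces in N, time in s.
With the tool pointing down it reaches from about 0.35 to 0.9 m from the base axis. Payload 7.2 kg.
Tool frame: the origin (TCP) lies at the very end of the fingers, on their centre line; the grasp point (between the pads) lies 19 mm behind it (grasp_offset is the distance from the TCP to the grasp point, in m); z points along the fingers, y is the line along which they close (so a half turn about z gives the same grasp; the last joint's range is limited). The gripper opens to 85 mm and grips with 20 to 120 N. Pads are 22 mm wide; open, the fingers measure 114 mm over their backs; the gripper's body (76 mm by 85 mm) begins 54 mm behind the grasp point. The pads swing forward as they close: fully open they stand 13 mm farther back than shut.
Start: joints at [-1.305, 0.411, -0.013, 1.596, 0.006, 1.134, -0.082], TCP at [0.205, 0.591, 0.231] pointing down, gripper open.
Joint ranges: [-2.95, 2.95], [-0.29, 1.99], [-1.47, 1.44], [0.14, 2.54], [-1.03, 4.17], [0.13, 1.85], [-2.86, 2.86]. Speed limits (rad/s): [2.39, 2.39, 3.01, 3.01, 3.14, 3.14, 3.14].

### API

Orientations are given as a unit quaternion [x, y, z, w].
In Python, from station import * gives the robot as it stands. The module is installed in compiled form; this text tells all that it offers.
- The arm moves only by the shell command python3 -m crank 'ROWS' [FORCE]. ROWS is JSON, one flat list of numbers, 7 for each row, row after row: the turn, a rotation vector about the tool's x, y, z in rad, then the shift along the tool's x, y, z in mm, then the opening, from 0 (shut) to 1 (fully open). A call has 1 to 12 rows; each row is the pose to reach, as a shift and turn from the pose commanded when the call began, along the tool's axes at that moment; what a row does not reach only later rows make up. A row lasts 1/8 s, in which the tool goes at most 62.5 mm and 10.7 degrees, less where a joint would pass 70% of its speed; a pose out of reach is approached as far as the arm can. A call with a gripper value outside its range is refused whole. The fingers move at their own pace and stop on an object; FORCE is the grip in N (left out, the last holds). Time passes only in rows, so rows that repeat a pose let the fingers close. It gives the time, the measured TCP pose, the force, the opening and the grip force at its end, in the units of the state.
- get_obs(): the state, without advancing time (a new reading comes with each control period).
- snapshot(name): name is "side" or "top" or "wrist"; returns a dict with "image" (384x512x3 uint8, red, green, blue), "K" (3x3 intrinsics, pixels), "xyz" and "orientation" of the camera in the world. Camera axes: x right, y down, z forward; pixel columns grow to the right and rows downward; lengths in m; the calibration is good to about 2 mm. A picture is of the moment at which its call begins. There is no depth.
- hand_in(): hands the job in; it is judged then, once.
The state is a dict: "time_s": time; "joints": joint angles; "joint_velocities": joint speeds; "effort": joint torques, N m; "ee_pos": TCP position; "eef_rot": TCP orientation; "wrist_force": force on the tool from outside, world axes, zero at the start; "moment": the same for the moment, N m; "opening": finger opening in m; "grip_force": force on a finger pad.
Only numpy, scipy, OpenCV 4.12 (cv2) and the standard library are available. Lean on these libraries where they do the work, as an engineer would, in place of code of your own. Each camera call takes 0.05 s, during which the arm holds its last target. There are 200 camera calls.

## Working session

There is one attempt and no reset: what is moved stays moved. The work goes in short steps, Python scripts to look and compute and a shell command to move; the robot and the scene stay as the last step left them, time stands still between calls to the robot, and variables do not carry over. Pictures are saved under pics/ and viewed, at most 12 in all, crops included, and the job is handed in when it is done.

```bash
mkdir -p pics; cat > h.py <<'E'
from station import *
import numpy as np, cv2
from scipy.spatial.transform import Rotation as R
def snap(n,f=None):
    s=snapshot(n)
    if f: cv2.imwrite('pics/'+f,cv2.cvtColor(s['image'],cv2.COLOR_RGB2BGR)); np.savez('pics/'+f+'.npz',**s)
    return s
def rot(s):
    o=np.array(s['orientation']); return R.from_quat(o).as_matrix() if o.size==4 else o.reshape(3,3)
def ray(s,u,v):
    d=rot(s)@np.linalg.inv(s['K'])@np.array([u,v,1.]); return np.array(s['xyz']),d/np.linalg.norm(d)
def plane(s,u,v,z):
    o,d=ray(s,u,v); return o+d*(z-o[2])/d[2]
def tri(a,pa,b,pb):
    o1,d1=ray(a,*pa);o2,d2=ray(b,*pb)
    t=np.linalg.lstsq(np.c_[d1,-d2],o2-o1,rcond=None)[0]
    p,q=o1+d1*t[0],o2+d2*t[1]; return (p+q)/2,np.linalg.norm(p-q)
def proj(s,P):
    p=s['K']@(rot(s).T@(np.array(P)-s['xyz'])); return p[:2]/p[2]
E
python3 - <<'E'
from h import *
o=get_obs();print({k:np.round(v,3) for k,v in o.items()})
a=snap('top','top.png');b=snap('side','side.png')
for s in(a,b):print(s['xyz'],s['orientation'],s['K'])
i=np.vstack([cv2.imread('pics/top.png'),cv2.imread('pics/side.png')]);
cv2.imwrite('pics/both.png',cv2.resize(np.hstack([i[:384],i[384:]]),(800,300)))
E
```

```text
{'time_s': np.float64(0.0), 'joints': array([-1.305,  0.412, -0.013,  1.597,  0.006,  1.134, -0.082]), 'joint_velocities': array([-0.   , -0.   , -0.   ,  0.   , -0.   , -0.   , -0.001]), 'effort': array([ 1.0000e-03, -6.0063e+01,  6.8200e-01, -2.9941e+01,  1.4000e-02,
        1.1000e-02, -0.0000e+00]), 'ee_pos': array([0.205, 0.59 , 0.23 ]), 'eef_rot': array([ 0.166,  0.986, -0.001, -0.   ]), 'wrist_force': array([0.78 , 0.068, 0.548]), 'moment': array([-0.017,  0.005, -0.057]), 'grip_force': np.float64(0.0), 'opening': np.float64(0.086)}
[0.37907912 0.00845298 1.43036724] [-0.7031425   0.70995327 -0.02788826  0.02791447] [[347.47224379   0.         256.37729714]
 [  0.         347.47224379 191.57117407]
 [  0.           0.           1.        ]]
[-0.41663325 -0.82382946  0.86896544] [ 0.79708938 -0.35493431  0.18928744 -0.45037809] [[409.42717675   0.         251.70214361]
 [  0.         409.42717675 192.67012146]
 [  0.           0.           1.        ]]
```

View pics/top.png

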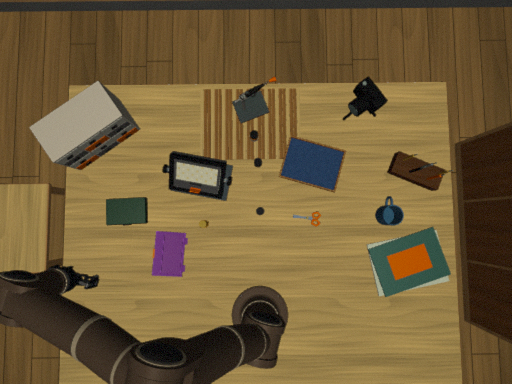

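View pics/side.png

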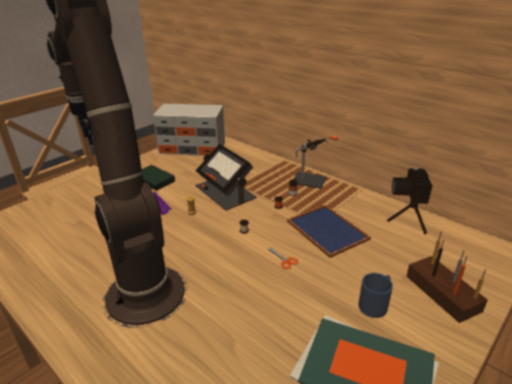

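The top view shows the light at (198,175) with its orange tab near (195,190), and the blue tray at (313,164). The purple look-alike lies flat at (170,254). The mug is at (389,213) and the scissors at (308,217). The only frosted, grey-rimmed panel held in a light is the one at (198,175). I'll confirm it in a crop and measure it.

```bash
python3 - <<'E'
from h import *
def ld(f): 
    z=np.load('pics/'+f+'.npz');return {k:z[k] for k in z}
a=ld('top.png');b=ld('side.png')
def big(m,roi):
    x0,y0,x1,y1=roi;k=np.zeros_like(m);k[y0:y1,x0:x1]=m[y0:y1,x0:x1]
    c,_=cv2.findContours(k.astype(np.uint8),cv2.RETR_EXTERNAL,cv2.CHAIN_APPROX_NONE);return max(c,key=cv2.contourArea)
W={}
for n,s,roi,ro in(('top',a,(160,145,240,205),(180,180,210,200)),('side',b,(195,140,260,200),(195,140,260,200))):
    im=s['image'].astype(int);hsv=cv2.cvtColor(s['image'],cv2.COLOR_RGB2HSV)
    w=big((hsv[...,1]<70)&(hsv[...,2]>130),roi);r=cv2.minAreaRect(w)
    M=cv2.moments(w);c=(M['m10']/M['m00'],M['m01']/M['m00'])
    o=(hsv[...,0]<14)&(hsv[...,1]>150)&(hsv[...,2]>110);k=np.zeros_like(o);k[ro[1]:ro[3],ro[0]:ro[2]]=o[ro[1]:ro[3],ro[0]:ro[2]]
    ys,xs=np.nonzero(k)
    q=cv2.approxPolyDP(w,4,True)[:,0]
    print(n,c,r,q.tolist(),'tab',xs.mean() if len(xs) else 0,ys.mean() if len(xs) else 0,len(xs),xs.min(),xs.max(),ys.min(),ys.max())
    W[n]=(c,(xs.mean(),ys.mean()))
print(tri(a,W['top'][0],b,W['side'][0]),tri(a,W['top'][1],b,W['side'][1]))
hsv=cv2.cvtColor(a['image'],cv2.COLOR_RGB2HSV)
t=big((hsv[...,0]>100)&(hsv[...,0]<130)&(hsv[...,1]>120),(270,130,355,200))
r=cv2.minAreaRect(t);print('tray',r,plane(a,*r[0],.006),[plane(a,*p,.008)[:2].round(3) for p in cv2.boxPoints(r)])
for n,p in dict(mug=(389,213),sc=(308,217),s1=(260,211),s2=(258,162),s3=(254,135),brass=(204,224),scis=(308,217)).items():print(n,plane(a,*p,.03).round(3))
c1=cv2.resize(a['image'][140:215,150:250],None,fx=5,fy=5,interpolation=2)
c2=cv2.resize(b['image'][135:210,185:285],None,fx=3,fy=3,interpolation=2)
c=np.zeros((375,800,3),np.uint8);c[:,:500]=c1;c[:225,500:800]=c2
cv2.imwrite('pics/crop.png',c[...,::-1])
E
```

```text
top (195.80276625172888, 173.70567081604423) ((196.19601440429688, 173.67201232910156), (41.94864273071289, 16.6363468170166), 10.30484676361084) [[177, 162], [176, 178], [215, 185], [216, 169]] tab 194.7906976744186 189.58139534883722 43 190 200 187 192
side (223.920724801812, 165.09928274820686) ((223.59461975097656, 165.0675811767578), (27.318195343017578, 19.645851135253906), 35.53767776489258) [[218, 152], [208, 166], [228, 179], [239, 164]] tab 233.03225806451613 172.4247311827957 186 198 259 147 193
(array([0.55394891, 0.23646379, 0.12032686]), np.float64(0.002663163081032152)) (array([0.5221209 , 0.2120392 , 0.11094339]), np.float64(0.08382764181198704))
tray ((312.04998779296875, 163.23202514648438), (53.52701187133789, 38.17716979980469), 15.751173973083496) [ 0.60716454 -0.22355724  0.006     ] [array([ 0.562, -0.095]), array([ 0.715, -0.14 ]), array([ 0.652, -0.352]), array([ 0.5  , -0.305])]
mug [ 0.398 -0.525  0.03 ]
sc [ 0.385 -0.199  0.03 ]
s1 [ 0.411 -0.006  0.03 ]
s2 [0.611 0.    0.03 ]
s3 [0.722 0.015 0.03 ]
brass [0.361 0.219 0.03 ]
scis [ 0.385 -0.199  0.03 ]
```

View pics/crop.png

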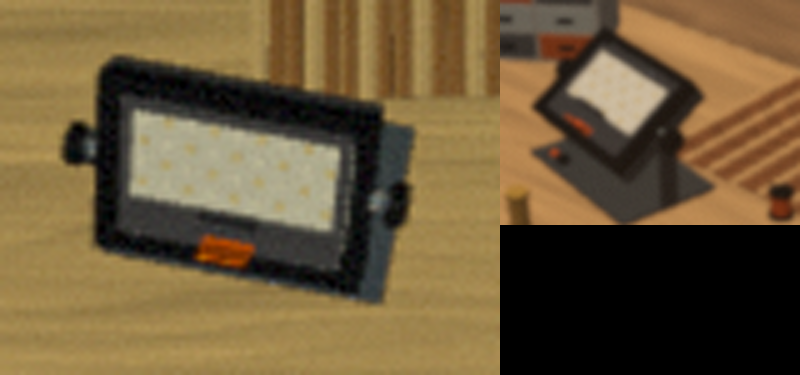

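The crop confirms the target: a frosted window in a grey rim, with the orange tab at the low edge (top view ≈(195,190), side view ≈(211,177)). It sits in the black tilted head. Next I'll get the yaw and centre.

```bash
cat >> h.py <<'E'
def ld(f): 
    z=np.load('pics/'+f+'.npz');return {k:z[k] for k in z}
def dif(psi,tilt=35):  # diffuser axes
    return R.from_euler('z',psi,degrees=True).as_matrix()@R.from_euler('y',tilt-35-35 if False else -tilt,degrees=True).as_matrix()
def tool(D): return np.c_[D[:,1],D[:,0],-D[:,2]]  # tool x=dif y, y=dif x, z=-dif z
def rel(P,Rt):
    o=get_obs();R0=R.from_quat(o['eef_rot']).as_matrix()
    return R.from_matrix(R0.T@Rt).as_rotvec().round(3),(R0.T@(np.array(P)-o['ee_pos'])*1000).round(1)
E
python3 - <<'E'
from h import *
a=ld('top.png');b=ld('side.png')
A=[(176.5,161.5),(175.5,178),(215.5,185.5),(216.5,169)]  # up-left, low-left, low-right, up-right
B=[(218,151.5),(207.5,166),(228,179.5),(239.5,164)]
P=[tri(a,p,b,q) for p,q in zip(A,B)]
for p in P:print(p[0].round(4),round(p[1],4))
Q=np.array([p[0] for p in P]);y=(Q[0]-Q[3]+Q[1]-Q[2])/2;x=(Q[0]-Q[1]+Q[3]-Q[2])/2
print('y len',np.linalg.norm(y),y,'x',np.linalg.norm(x),x,'yaw',np.degrees(np.arctan2(-y[0],y[1])))
psi=np.degrees(np.arctan2(-y[0],y[1]));D=dif(psi);print(D.round(3))
t=tri(a,(194.9,190),b,(211,176.8));print('tab',t)
print('window ctr',Q.mean(0),'tab rel to window in D',D.T@(t[0]-Q.mean(0)))
# dark head outline in top
g=a['image'].max(2);m=np.zeros_like(g);m[145:210,155:240]=(g[145:210,155:240]<45)
c,_=cv2.findContours(m,0,2);c=max(c,key=cv2.contourArea);r=cv2.minAreaRect(c);print('head',r)
E
```

```text
[0.5954 0.3074 0.1422] 0.004
[0.5411 0.3204 0.0927] 0.0012
[0.5084 0.1655 0.1012] 0.0019
[0.5651 0.1566 0.148 ] 0.003
y len 0.15618922916343417 [ 0.03146409  0.15281882 -0.007176  ] x 0.07425250467158752 [ 0.05547544 -0.01091766  0.04813226] yaw -11.634136140585595
[[ 0.802  0.202 -0.562]
 [-0.165  0.979  0.116]
 [ 0.574  0.     0.819]]
tab (array([0.49327402, 0.24617627, 0.08979639]), np.float64(0.0006688071480081045))
window ctr [0.55251295 0.23747717 0.12101728] tab rel to window in D [-0.06687333 -0.00342583  0.00871154]
head ((196.16400146484375, 174.84800720214844), (58.94275665283203, 37.74482727050781), 10.30484676361084)
```

```bash
python3 - <<'E'
from h import *
D=dif(-11.3);O=np.array([.49327,.24618,.0898])-D@np.array([-.056,0,.016]);O2=np.array([.5525,.2375,.121])-D@np.array([.011,0,.005])
print(O,O2);O=(O+O2)/2
G=O+D@np.array([-.040,0,.011+.09]);print('target',G);print(rel(G,tool(D)))
E
```

```text
[0.54725258 0.23539322 0.10881385] [0.54647629 0.23870366 0.1105949 ]
target [0.45792533 0.25482022 0.16949567]
(array([-0.502, -0.436,  1.387]), array([-349.1, -233.7,   61.4]))
```

```bash
python3 -m crank '[-0.1,-0.09,0.28,-70,-47,12,1, -0.2,-0.17,0.55,-140,-94,24,1, -0.3,-0.26,0.83,-209,-140,37,1, -0.4,-0.35,1.11,-279,-187,49,0.6, -0.502,-0.436,1.387,-349,-234,61,0.6, -0.502,-0.436,1.387,-349,-234,61,0.6, -0.502,-0.436,1.387,-349,-234,61,0.6, -0.502,-0.436,1.387,-349,-234,61,0.6, -0.502,-0.436,1.387,-349,-234,61,0.6, -0.502,-0.436,1.387,-349,-234,61,0.6, -0.502,-0.436,1.387,-349,-234,61,0.6]' 60
python3 - <<'E'
from h import *
s=snap('wrist','w1.png');o=get_obs();print(s['xyz'],s['orientation'],o['opening'],o['time_s'],o['wrist_force'])
D=dif(-11.3);O=np.array([.5469,.237,.1097])
print(rel(O+D@np.array([-.04,0,.101]),tool(D)))
for n,P in dict(tabtop=(-.055,0,.026),ribtop=(-.025,0,.026),tl=(-.057,.02,.026),tr=(-.057,-.02,.026),rl=(-.023,.022,.026),rr=(-.023,-.022,.026)).items():print(n,proj(s,O+D@np.array(P)).round(1))
E
```

```text
time_s: 1.48
ee_pos: [0.4578, 0.255, 0.1703]
eef_rot: [0.737, 0.605, 0.191, 0.232]
wrist_force: [0.2, -0.4, -0.1]
opening: 0.0516
grip_force: 0.0
[0.39022501 0.33594895 0.28747935] [ 0.93710405 -0.13268854  0.28392843  0.15366978] 0.051593922028383116 1.525 [ 0.07805385 -0.07529944  0.26279513]
(array([-0.001, -0.001, -0.   ]), array([-0.1, -0.5,  0.7]))
tabtop [234.2 198.9]
ribtop [270.9 198.9]
tl [231.3 174.9]
tr [232.2 221.9]
rl [273.9 172.4]
rr [272.9 224.1]
```

View pics/w1.png

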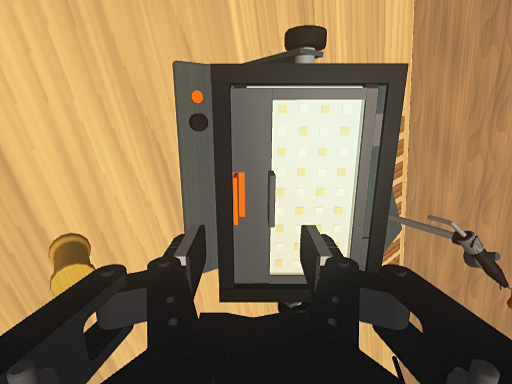

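The wrist view shows the tab at about (239,198) and the rib at about (271,199), close to the prediction. I'll check the scale, and so the height, precisely.

```bash
python3 - <<'E'
from h import *
s=ld('w1.png');a=ld('top.png');hsv=cv2.cvtColor(s['image'],cv2.COLOR_RGB2HSV)
m=((hsv[...,0]<18)&(hsv[...,1]>190)&(hsv[...,2]>150)).astype(np.uint8);m[:150]=0;m[240:]=0;m[:,:220]=0;m[:,260:]=0
c,_=cv2.findContours(m,0,2);c=max(c,key=cv2.contourArea);print(cv2.approxPolyDP(c,2,True)[:,0].tolist())
w=((hsv[...,1]<60)&(hsv[...,2]>170)).astype(np.uint8);w[300:]=0;w[:,:262]=0;w[:,400:]=0
c,_=cv2.findContours(w,0,2);c=max(c,key=cv2.contourArea);print(cv2.approxPolyDP(c,5,True)[:,0].tolist())
cv2.imwrite('pics/w1c.png',cv2.resize(s['image'][150:250,210:310,::-1],None,fx=6,fy=6,interpolation=cv2.INTER_CUBIC))
D=dif(-11.3);O=np.array([.5469,.237,.1097])
for y in(.088,-.088):
  for x in(-.059,.059):print(x,y,proj(s,O+D@np.array([x,y,.005])).round(1))
E
```

```text
[[243, 173], [237, 173], [237, 188], [236, 177], [233, 177], [234, 224], [237, 224], [238, 193], [239, 215], [244, 216]]
[[364, 100], [273, 100], [270, 274], [303, 274], [299, 250], [293, 249], [301, 224], [321, 224], [320, 233], [339, 242], [348, 257]]
-0.059 0.088 [229.  87.]
0.059 0.088 [375.2  86.9]
-0.059 -0.088 [233.1 279.4]
0.059 -0.088 [354.7 279.4]
```

View pics/w1c.png

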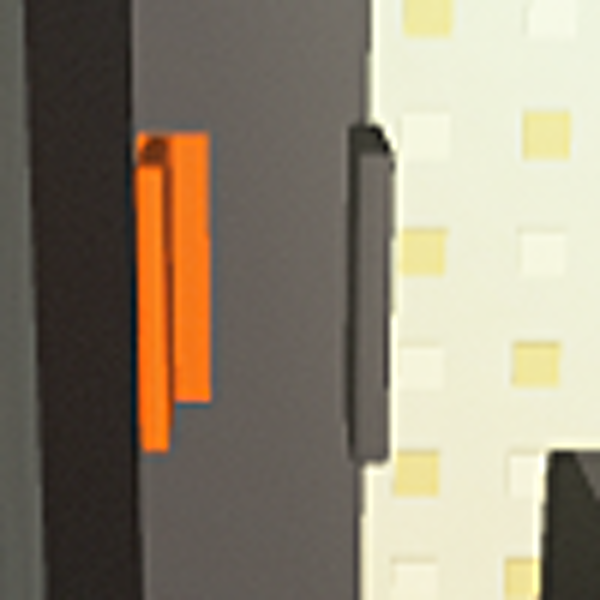

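```bash
python3 -m crank '[0,0,0,-1,2,30,0.6, 0,0,0,-2,4.5,60,0.6, 0,0,0,-2,4.5,75,0.6, 0,0,0,-2,4.5,84,0.6, 0,0,0,-2,4.5,90,0.6, 0,0,0,-2,4.5,90,0.6]'
python3 - <<'E'
from h import *
s=snap('wrist','w2.png');o=get_obs();print(o['wrist_force'],o['moment'])
D=dif(-11.3);O=np.array([.5469,.237,.1097])
print(D.T@(o['ee_pos']-O))
E
```

```text
time_s: 2.28
ee_pos: [0.5118, 0.2423, 0.0992]
eef_rot: [0.738, 0.604, 0.191, 0.232]
wrist_force: [0.4, -0.9, 1.1]
opening: 0.0515
grip_force: 0.0
[0.48924847 0.18013895 0.00745009] [ 0.16740354  0.60994101 -0.0356295 ]
[-0.03512686 -0.00151874  0.01194664]
```

View pics/w2.png

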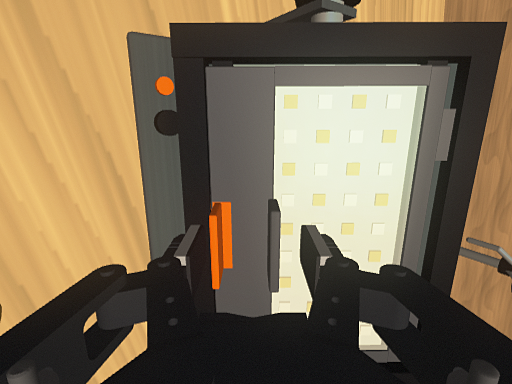

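The fingers straddle the tab (211,245) and the rib (275,245), with pad edges at 195 and 305, so I'll squeeze.

```bash
python3 -m crank '[0,0,0,0,0,1.5,0.5, 0,0,0,0,0,1.5,0.4, 0,0,0,0,0,1.5,0.3, 0,0,0,0,0,1.5,0.1, 0,0,0,0,0,1.5,0, 0,0,0,0,0,1.5,0, 0,0,0,0,0,1.5,0]' 50
python3 - <<'E'
from h import *
o=get_obs();print(o['wrist_force'],o['moment'])
D=dif(-11.3);O=np.array([.5469,.237,.1097])+D@np.array([.001,-.0015,0])
T=o['ee_pos'];piv=O+D@np.array([.059,0,0]);R0=R.from_quat(o['eef_rot']).as_matrix()
for a in(2,4,8,12,17,22,28,33):
    Q=R.from_rotvec(np.radians(a)*D[:,1]).as_matrix();P=piv+Q@(T-piv)
    print(a,R.from_matrix(R0.T@Q@R0).as_rotvec().round(3),(R0.T@(P-T)*1e3).round(1))
E
```

```text
time_s: 3.2
ee_pos: [0.5117, 0.2431, 0.0992]
eef_rot: [0.738, 0.605, 0.192, 0.231]
wrist_force: [-24.2, -1.9, 32.7]
opening: 0.0259
grip_force: 46.5
[-24.18328451  -1.88075955  32.6770284 ] [-0.88598697  0.95553345 -0.73327407]
2 [ 0.035 -0.     0.   ] [ 0.   0.5 -3.3]
4 [ 0.07 -0.    0.  ] [ 0.   1.1 -6.6]
8 [ 0.14 -0.    0.  ] [  0.    2.6 -13.1]
12 [ 0.209 -0.     0.001] [  0.1   4.6 -19.5]
17 [ 0.297 -0.     0.001] [  0.1   7.6 -27.3]
22 [ 0.384 -0.001  0.001] [  0.1  11.4 -34.8]
28 [ 0.489 -0.001  0.002] [  0.2  16.7 -43.3]
33 [ 0.576 -0.001  0.002] [  0.2  21.9 -50. ]
```

```bash
python3 -m crank '[0,0,0,0,0,-1,0, 0,0,0,0,0,-2,0, 0,0,0,0,0,-2,0]'
python3 - <<'E'
from h import *
o=get_obs();R0=R.from_quat(o['eef_rot']).as_matrix();print(R0.T@o['wrist_force'],o['opening'])
snap('wrist','w3.png')
E
```

```text
time_s: 3.58
ee_pos: [0.5114, 0.2427, 0.0997]
eef_rot: [0.738, 0.604, 0.191, 0.232]
wrist_force: [-0.5, 0.4, 1.2]
opening: 0.0253
grip_force: 50.0
[ 0.32619253  0.17436496 -1.33594593] 0.02532072332750131
```

View pics/w3.png

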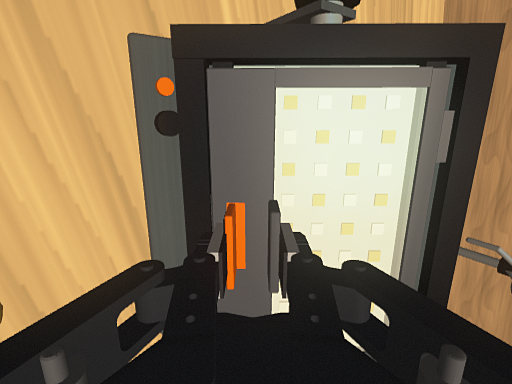

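The tab moved in from column 211 to 226 (about 7 mm, pressed home) and the pads are on both the tab and the rib. The wrist force is near zero, so I'll start the swing.

```bash
python3 -m crank '[0.035,0,0,0,0.5,-3.3,0, 0.07,0,0,0,1.1,-6.6,0, 0.105,0,0,0,1.8,-9.9,0, 0.14,0,0,0,2.6,-13.1,0, 0.14,0,0,0,2.6,-13.1,0]'
python3 - <<'E'
from h import *
o=get_obs();R0=R.from_quat(o['eef_rot']).as_matrix();print((R0.T@o['wrist_force']).round(2),o['moment'].round(2))
E
```

```text
time_s: 4.25
ee_pos: [0.5069, 0.2429, 0.1122]
eef_rot: [0.753, 0.615, 0.149, 0.18]
wrist_force: [-0.5, 0.1, -0.4]
opening: 0.0256
grip_force: 49.8
[ 0.01 -0.6   0.15] [ 0.1   0.57 -0.02]
```

```bash
python3 -m crank '[0.07,0,0,0,1.1,-6.6,0, 0.14,0,0,0,2.6,-13.1,0, 0.209,0,0,0,4.6,-19.5,0, 0.297,0,0,0,7.6,-27.3,0, 0.384,0,0,0,11.4,-34.8,0, 0.384,0,0,0,11.4,-34.8,0]'
python3 - <<'E'
from h import *
o=get_obs();R0=R.from_quat(o['eef_rot']).as_matrix();print((R0.T@o['wrist_force']).round(2),o['moment'].round(2),R0.round(3))
snap('wrist','w4.png');snap('side','s4.png')
c=np.zeros((384,800,3),np.uint8);c[:,:512]=ld('w4.png')['image'];c[:288,512:]=cv2.resize(ld('s4.png')['image'][120:216,180:276],(288,288),interpolation=2)
cv2.imwrite('pics/c4.png',c[...,::-1])
E
```

```text
time_s: 5.0
ee_pos: [0.5007, 0.2439, 0.147]
eef_rot: [0.773, 0.632, 0.027, 0.033]
wrist_force: [-1.1, 0.4, -1.9]
opening: 0.0253
grip_force: 51.0
[ 0.21 -1.36  1.74] [0.32 0.35 0.18] [[ 0.199  0.976  0.084]
 [ 0.98  -0.198 -0.017]
 [-0.     0.086 -0.996]]
```

View pics/c4.png

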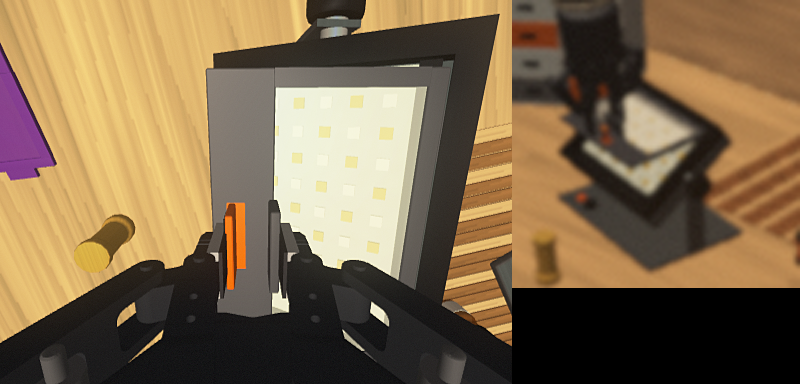

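The diffuser has swung out with the gripper: its low edge is clear of the frame and its high edge is still under the lip. Forces are low, so I'll draw it out towards its -x, then lift.

```bash
python3 -m crank '[0,0,0,0,-5,-1,0, 0,0,0,0,-10,-3,0, 0,0,0,0,-16,-6,0, 0,0,0,0,-22,-14,0, 0.03,0,0,0,-30,-30,0, 0.06,0,0,0,-32,-55,0, 0.087,0,0,0,-32,-80,0, 0.087,0,0,0,-32,-90,0, 0.087,0,0,0,-32,-90,0]'
python3 - <<'E'
from h import *
o=get_obs();print(o['wrist_force'],o['moment'].round(2))
psi=-16.4;D=dif(psi,0);c=np.array([.607,-.2236,.004])
for h in(.12,.0):
  P=c+D@np.array([-.0355,-.0,.0105+h]);print(P,rel(P,tool(D)))
E
```

```text
time_s: 6.22
ee_pos: [0.4617, 0.2524, 0.2353]
eef_rot: [0.773, 0.634, 0.001, -0.0]
wrist_force: [0.8, -1.0, -1.7]
opening: 0.0255
grip_force: 50.4
[ 0.79545625 -1.00081637 -1.66699464] [ 0.04  0.03 -0.05]
[ 0.57294435 -0.21357688  0.1345    ] (array([ 0.001, -0.002,  0.089]), array([-435.3,  200.4,  100.1]))
[ 0.57294435 -0.21357688  0.0145    ] (array([ 0.001, -0.002,  0.089]), array([-435.6,  200.3,  220.1]))
```

```bash
python3 -m crank '[0,0,0,-25,11,0,0, 0,0,0,-70,32,0,0, 0.0,0,0.02,-120,55,0,0, 0,0,0.03,-170,78,0,0, 0,0,0.045,-220,101,0,0, 0,0,0.06,-270,124,0,0, 0,0,0.07,-320,147,0,0, 0,0,0.08,-370,170,20,0, 0,0,0.089,-410,189,50,0, 0,0,0.089,-430,198,90,0, 0,0,0.089,-435,200,130,0, 0,0,0.089,-435,200,150,0]'
python3 - <<'E'
from h import *
o=get_obs();print(o['wrist_force'],o['moment'].round(2))
t=snap('top','t5.png');s=snap('side','s5.png')
c=np.zeros((400,800,3),np.uint8);c[:,:400]=cv2.resize(t['image'][115:215,265:365],(400,400),interpolation=2);c[:,400:]=cv2.resize(s['image'][160:290,260:390],(400,400),interpolation=2)
cv2.imwrite('pics/c5.png',c[...,::-1])
E
```

```text
time_s: 7.72
ee_pos: [0.5701, -0.2135, 0.0803]
eef_rot: [0.801, 0.598, -0.001, -0.002]
wrist_force: [1.3, -0.3, -1.1]
opening: 0.0251
grip_force: 50.3
[ 1.26311482 -0.31130794 -1.13782375] [0.02 0.05 0.03]
```

View pics/c5.png

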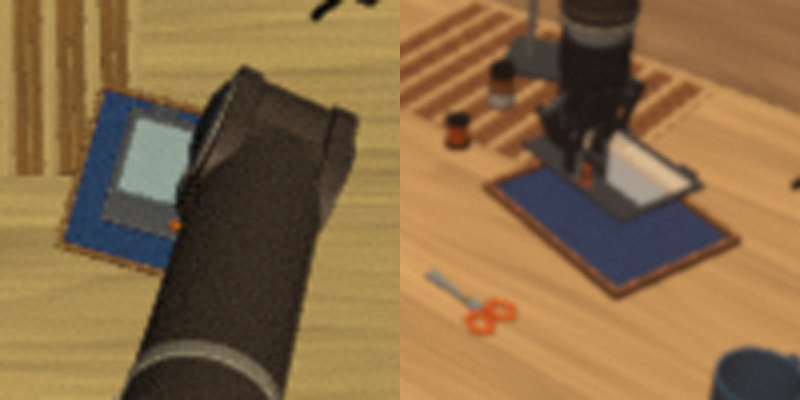

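The panel hangs level over the tray, inside it on all visible sides. Lowering.

```bash
python3 -m crank '[0,0,0,-1,1,15,0, 0,0,0,-1,2,32,0, 0,0,0,-1,2,45,0, 0,0,0,-1,2,53,0, 0,0,0,-1,2,57,0, 0,0,0,-1,2,58.5,0, 0,0,0,-1,2,60,0, 0,0,0,-1,2,60,0]'
```

```text
time_s: 8.82
ee_pos: [0.5741, -0.2149, 0.0244]
eef_rot: [0.801, 0.599, 0.001, -0.0]
wrist_force: [0.3, -1.2, -1.3]
opening: 0.0259
grip_force: 50.3
```

```bash
python3 -m crank '[0,0,0,0,0,1,0, 0,0,0,0,0,2,0, 0,0,0,0,0,3,0, 0,0,0,0,0,4,0, 0,0,0,0,0,5,0, 0,0,0,0,0,5,0]'
```

```text
time_s: 9.57
ee_pos: [0.5739, -0.2148, 0.019]
eef_rot: [0.801, 0.599, 0.0, -0.001]
wrist_force: [0.7, -0.4, -0.9]
opening: 0.0255
grip_force: 50.3
```

```bash
python3 -m crank '[0,0,0,0,0,1,0, 0,0,0,0,0,1,0, 0,0,0,0,0,2,0, 0,0,0,0,0,2,0]'; python3 -m crank '[0,0,0,0,0,1,0, 0,0,0,0,0,1,0]'
```

```text
time_s: 10.07
ee_pos: [0.574, -0.2148, 0.0171]
eef_rot: [0.801, 0.599, 0.0, -0.001]
wrist_force: [0.7, -0.4, -1.3]
opening: 0.0254
grip_force: 50.3
time_s: 10.32
ee_pos: [0.5739, -0.2148, 0.0161]
eef_rot: [0.801, 0.599, 0.0, -0.001]
wrist_force: [0.0, -0.4, -1.6]
opening: 0.0254
grip_force: 50.3
```

```bash
for i in 1 2; do python3 -m crank '[0,0,0,0,0,0.5,0, 0,0,0,0,0,1,0, 0,0,0,0,0,1,0]' | grep -E 'ee_pos|wrist'; done
```

```text
ee_pos: [0.574, -0.2148, 0.0151]
wrist_force: [-0.5, -0.2, -0.9]
ee_pos: [0.574, -0.2148, 0.0141]
wrist_force: [-0.7, 0.7, -0.6]
```

```bash
for i in 1 2; do python3 -m crank '[0,0,0,0,0,0.5,0, 0,0,0,0,0,1,0, 0,0,0,0,0,1,0]' | grep -E 'ee_pos|wrist'; done
```

```text
ee_pos: [0.574, -0.2148, 0.0131]
wrist_force: [0.5, -1.0, -1.3]
ee_pos: [0.574, -0.2148, 0.0121]
wrist_force: [-0.8, 0.3, -1.0]
```

```bash
for i in 1 2; do python3 -m crank '[0,0,0,0,0,0.5,0, 0,0,0,0,0,1,0, 0,0,0,0,0,1,0]' | grep -E 'ee_pos|wrist'; done; python3 - <<'E'
from h import *
s=snap('side','s6.png');w=snap('wrist','w6.png')
c=np.zeros((450,800,3),np.uint8);c[:,:450]=cv2.resize(s['image'][180:270,280:370],(450,450),interpolation=2);c[:262,450:]=cv2.resize(w['image'],(350,262),interpolation=3)
cv2.imwrite('pics/c6.png',c[...,::-1])
E
```

```text
ee_pos: [0.5741, -0.2149, 0.0115]
wrist_force: [-0.4, 0.7, 4.1]
ee_pos: [0.5743, -0.2149, 0.0113]
wrist_force: [-2.3, 1.2, 11.1]
```

View pics/c6.png

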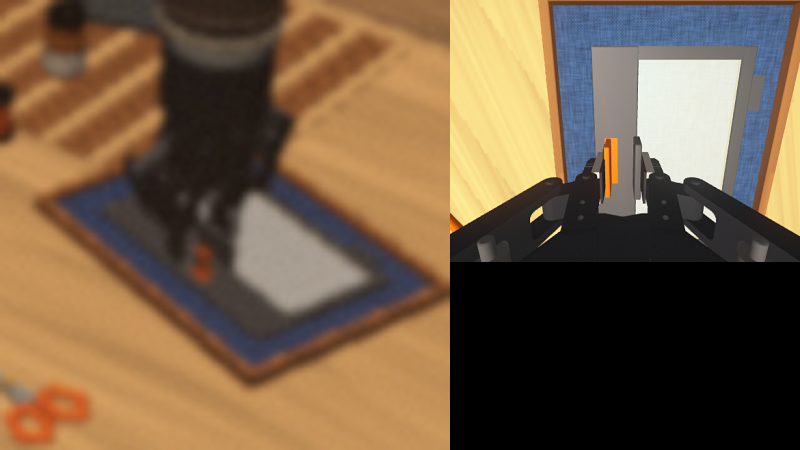

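It's in contact (about 11 N), lying flat well inside the tray. I'll ease off, release and retreat.

```bash
python3 -m crank '[0,0,0,0,0,-1,0, 0,0,0,0,0,-1,0, 0,0,0,0,0,-1,0.35, 0,0,0,0,0,-1,0.42, 0,0,0,0,0,-1,0.5, 0,0,0,0,0,-1,0.55, 0,0,0,0,0,-1,0.55]' 20; python3 -m crank '[0,0,0,0,0,-8,0.55, 0,0,0,0,0,-20,0.55, 0,0,0,0,0,-50,0.55, 0,0,0,0,0,-100,0.55, 0,0,0,0,0,-150,0.55, 0,0,0,0,-30,-180,0.55, 0,0,0,0,-90,-180,0.55, 0,0,0,0,-90,-180,0.55, 0,0,0,0,-90,-180,0.55]'
python3 - <<'E'
from h import *
t=snap('top','t7.png');w=snap('wrist','w7.png')
c=np.zeros((400,800,3),np.uint8);c[:,:400]=cv2.resize(t['image'][115:235,225:345],(400,400),interpolation=2);c[:300,400:]=cv2.resize(w['image'],(400,300),interpolation=3)
cv2.imwrite('pics/c7.png',c[...,::-1])
E
```

```text
time_s: 13.55
ee_pos: [0.574, -0.2148, 0.0112]
eef_rot: [0.801, 0.599, 0.0, -0.001]
wrist_force: [0.0, -0.5, 1.1]
opening: 0.047
grip_force: 0.0
time_s: 14.68
ee_pos: [0.4885, -0.1898, 0.1925]
eef_rot: [0.801, 0.599, 0.001, 0.0]
wrist_force: [0.2, -0.1, -1.1]
opening: 0.0469
grip_force: 0.0
```

View pics/c7.png

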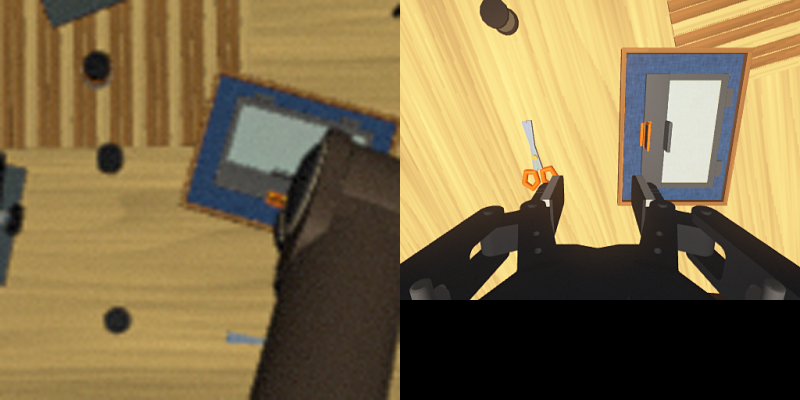

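The diffuser lies flat in the tray, tab up and fully inside the walls. The robot is clear and the bystanders in view look undisturbed.

```bash
python3 -c "
from station import *
print(hand_in())"
```

```text
the job is handed in; nothing more can be done
None
```

The diffuser came off the light as asked (tab squeezed, low edge swung out, then lifted away). It was set down flat inside the blue tray with the tab up, and the job was handed in at about 15 s of the 48 s.

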